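Fit the battery, then unlatch and hold up the hold-down arm

ROBOT

A 7-joint arm with a two-finger parallel gripper is mounted at the origin on the work surface. World frame = base frame: x ahead of the robot, y to its left, z up, the work surface at z = 0. Lengths are in m, angles in rad, forces in N, time in s.
With the tool pointing down it reaches from about 0.375 to 0.925 m from the base axis. Payload 3.1 kg.
Tool frame: the origin (TCP) lies midway between the tips of the shut fingers; the grasp point (between the pads) lies ctrl.hold_point_z behind it (ctrl.hold_point_z is the distance from the TCP to the grasp point, in m); z points along the fingers, y is the direction in which the jaws open and shut (so a half turn about z gives the same grasp; the last joint's range is limited). The gripper opens to 85 mm and grips with 20 to 120 N. Pads are 22 mm wide; open, the fingers measure 114 mm over their backs; the gripper's body (76 mm by 85 mm) begins 54 mm behind the grasp point. The pads swing forward as they close: fully open they stand 13 mm farther back than shut.
Start: joints at [-1.324, 0.383, 0.044, 1.598, -0.018, 1.161, -0.05], TCP at [0.22, 0.612, 0.231] pointing down, gripper open.
Joint ranges: [-2.61, 2.61], [-0.41, 2.15], [-1.48, 1.57], [0, 2.5], [-1.57, 4.71], [0.05, 1.97], [-2.85, 2.85]. Speed limits (rad/s): [2.79, 2.79, 3.14, 3.14, 3.14, 3.14, 3.14].

INTERFACE

Orientations are given as a 3x3 rotation matrix whose columns are the frame's x, y, z axes.
In Python, from bench import ctrl gives the robot as it stands. The module is installed in compiled form; this text tells all that it offers.
- The arm moves only by the tool jog_arm, never from a script. Its argument "motion" is text: rows parted by semicolons, each of 7 numbers parted by spaces: the finger opening in m, from 0 to 0.0854, then the shift along the tool's x, y, z in m, then the turn, a rotation vector about the tool's x, y, z in rad. In form: fingers tx ty tz wx wy wz; .... A call has 1 to 5 rows; each row is the pose to reach, as a shift and turn from the pose commanded when the call began, along the tool's axes at that moment; what a row does not reach only later rows make up. A row lasts 1/8 s, in which the tool goes at most 62.5 mm and 10.7 degrees, less where a joint would pass 70% of its speed; a pose out of reach is approached as far as the arm can. A call with a gripper value outside its range is refused whole. The fingers move at their own pace and stop on an object; "newtons" is the grip in N (left out, the last holds). Time passes only in rows, so rows that repeat a pose let the fingers close. It gives the time, the measured TCP pose, the force and the opening at its end, in the units of the state.
- ctrl.get_obs(): the state, without advancing time (a new reading comes with each control period).
- ctrl.get_image(name): name is "scene" or "top" or "wrist"; returns a dict with "frame" (384x512x3 uint8, red, green, blue), "depth" (384x512 float32, m along the optical axis (not along the pixel's ray), 0 where there is no reading), "vertical_fov" (degrees; the focal length in pixels is half the picture's height over the tangent of half this angle, whatever the lens; pixels are square), "cx", "cy" (the principal point, pixels), "dist" ([k1, k2, p1, p2, k3] as OpenCV has them; the pictures are not rectified), "R" (3x3) and "t" (3): a world point X has camera coordinates R X + t. Camera axes: x right, y down, z forward; pixel columns grow to the right and rows downward; lengths in m; the calibration is good to about 2 mm. A picture is of the moment at which its call begins.
- ctrl.hand_in(): hands the job in, once; it reports no verdict.
Trained networks look in the newest picture that a camera, given by its name, has taken for a name from the list of things; names that differ only in an ending like _2 or _b are one class to them, and where a whole thing is asked for, a point or a joint stands for the part that bears it (a point fixed in the world has none). Each returns a list of dicts, best first, with "conf" (0 to 1); they miss things now and then, are a little off and sometimes report something else, mostly with a low value. They report only what shows in the picture. A call takes as long as a camera call. They do not tell look-alikes from the thing itself.
- ctrl.find_in(camera, query): "extent" ([left, top, width, height] in pixels, round what is visible of it).
The state is a dict: "time_s": time; "joint_pos": joint angles; "joint_velocities": joint speeds; "joint_torque": joint torques, N m; "ee_pos": TCP position; "orientation": TCP orientation; "force": force on the tool from outside, world axes, zero at the start; "ft_torque": the same for the moment, N m; "gripper_width": finger opening in m.
Only numpy, scipy, OpenCV 4.12 (cv2) and the standard library are available. Lean on these libraries where they do the work, as an engineer would, in place of code of your own. Each camera call takes 0.05 s, during which the arm holds its last target. There are 200 camera calls.

TASK

A camera sits upside down in a service jig, clamped by a hinged arm whose free end is latched onto a ball. While it is still clamped, push the battery block fully home in the battery bay in the camera's base and let go of it; then pull the arm's spring latch sideways, lift the arm off the ball until its free end is about 10 cm higher, and hold it there, so that a colleague can take the camera out: finish while still holding the arm up. Leave the battery in place and the other things on the bench where they stand.

Things in the scene. Friction and masses are not known exactly. Their poses are not given: they have to be found in the camera images.
- jig: Service jig, fixed: dark steel plate 290 x 150 x 12 mm with an upside-down black and grey camera, ball stud and hinge posts. Origin: centre of the plate's underside, on the bench. x runs from the ball (x = -110 mm) to the hinge (x = +110), z up. Camera: x -8 to 48, y -65 to 75 mm, its upward face 87 mm above the bench. Hinge posts: x 95 to 125, y -29 to 29, 124 mm high.
- battery_bay (a point): Centre of the mouth of the battery bay, a hole straight down in the camera's upward face: 25 mm along the jig's x by 39 mm along its y, lips bevelled 3 mm, 26 mm deep. At (20, 46, 87) mm in the jig's frame, axes as the jig's. A block in it stands 15 mm clear of the hold-down arm.
- battery: Battery block, loose: plain grey, 22 (x) x 36 (y) x 56 mm high, 60 to 110 g, its lowest 10 mm tapering to 18 x 32. Origin: centre of its underside. Stands upright on the bench, left or right of the jig. Enters the bay foot first, its 22 mm side along the jig's x, either way round; 3 mm of play in all. Home, it rests on the bay's floor and 30 mm stand out.
- clamp_arm (a joint): Angle of the hold-down arm: a silver bar 26 mm wide, 14 mm thick along the jig's middle, hinged at its far end (hinge). 0 = down on the ball; grows as the free end rises; stop at 1.0 rad. Its end covers the ball 220 mm from the hinge and rises 100 mm at 0.47 rad. Arm and latch weigh 0.38 kg; it falls when let go. With the latch home the ball holds it down (0.01 rad of play).
- hinge (a point): Middle of the arm's hinge line, which is parallel to the jig's y: at (110, 0, 110) mm in the jig's frame. Fixed, axes as the jig's.
- latch (a joint): Travel of the spring latch in the arm's free end, in m: 0 = home, its bolt under the ball; grows as it is pulled out sideways, in the jig's -y direction, up to the stop at 0.016. The ball is free from 0.009 on. The spring pulls it home with 3.5 N at 0 and 9 N at the stop.
- pull_rod (a point): Middle of the latch's pull rod: a round steel rod 12 mm thick sticking out sideways from the arm's free end along the jig's y, free 17 mm either side of this point, then on the outer (-y) side a black end disc 30 mm across, 7 mm thick. At (-110, -44, 110) mm in the jig's frame when latched. Moves with latch and arm. Pinch it from above, fingers before and behind; it may turn in the grip.
- ball (a point): Centre of the fixed steel ball, 30 mm in diameter, on its stud: at (-110, 0, 98) mm in the jig's frame.
- spool: Bystander: an empty white reel 60 mm in diameter, 34 mm high, on the side of the jig where the battery is not. Origin: centre of its underside.
- lens: Bystander: a black camera lens standing upright, 76 mm in diameter, 105 mm high. Origin: centre of its underside.
- cup: Bystander: a plastic cup 68 mm in diameter, 60 mm high. Origin: centre of its underside.
- compact: Bystander: a small silver compact camera standing upright, 26 x 96 x 58 mm. Origin: centre of its underside.
Mind the look-alikes: they are no part of the job. Of the things that look like the battery, take the one that is farthest from the robot's base at the start.

How it is judged:
On the way, in this order (a step that is already met when the one before it is completed fails the run):
1. the battery is home in the bay and let go, the arm still down on the ball (z of battery in the frame of battery_bay below -0.0225 m and horizontal distance between battery and battery_bay below 0.004 m and angle between battery's own z axis and vertical below 0.08 rad and contact force between the fingers and battery below 0.2 N and value of joint clamp_arm below 0.03 rad), for 0.2 s.
2. the latch is pulled out with the arm still down (value of joint latch above 0.009 m and value of joint clamp_arm below 0.06 rad), for 0.05 s.
3. the arm is lifted off the ball (value of joint clamp_arm above 0.3 rad), for 0.1 s.
At the end, for the whole second after the job is handed in: The arm stands still at 0.36 to 0.60 rad (its free end 77 to 124 mm above where it was), held by the robot's fingers on the arm or its latch and by nothing else; the battery stands upright in the bay, within 3.5 mm of its floor, untouched (value of joint clamp_arm between 0.36 and 0.6 rad and velocity of joint clamp_arm between -0.1 and 0.1 rad/s and contact force between the fingers and clamp_arm above 0.5 N and contact force between each of battery, spool, lens, cup, compact and clamp_arm below 0.2 N and z of battery in the frame of battery_bay below -0.0225 m and horizontal distance between battery and battery_bay below 0.004 m and angle between battery's own z axis and vertical below 0.08 rad and contact force between the fingers and battery below 0.2 N); the arm keeps its last pose, push and grip.
It fails at once if a bystander is shifted by more than 30 mm or tipped over (distance of any of spool, lens, cup, compact from where it was at the start of the episode above 0.03 m or angle between any of spool, lens, cup, compact's own z axis and vertical above 0.5 rad).
It also fails if it takes over 58 s, if anything falls off the work surface, if the arm or the gripper's body presses on something with over 40 N, if the wrist force passes 120 N, or if a joint passes its speed limit or range.

## Working session

There is one attempt and no reset: what is moved stays moved. The work goes in short steps, Python scripts to look and compute and a tool call to move; the robot and the scene stay as the last step left them, time stands still between calls to the robot, and variables do not carry over. Pictures are saved under pics/ and viewed, about 8 in all and at most 12, crops included, and the job is handed in when it is done.

Besides the shell and the picture viewer there is one more tool, called after "Call:" by a JSON object that holds its "name" and its "arguments". jog_arm: Moves the arm, as the interface text tells. Its arguments: {"type":"object","properties":{"motion":{"type":"string"},"newtons":{"type":"number"}},"required":["motion"]}

```bash
mkdir -p pics; cat > h.py <<'E'
import numpy as np, cv2
from bench import ctrl
def K(im):
    f=192/np.tan(np.radians(im["vertical_fov"])/2)
    return np.array([[f,0,im["cx"]],[0,f,im["cy"]],[0,0,1.]])
def cloud(im):
    h,w=im["depth"].shape
    u,v=np.meshgrid(np.arange(w),np.arange(h))
    p=np.stack([u.ravel(),v.ravel()],1).astype(np.float64)[:,None]
    n=cv2.undistortPoints(p,K(im),np.array(im["dist"],float))[:,0].reshape(h,w,2)
    d=im["depth"]; c=np.dstack([n*d[...,None],d])
    X=(c-np.array(im["t"]))@np.array(im["R"]); X[d<=0]=np.nan
    return X
def proj(im,P):
    R=np.array(im["R"]);r,_=cv2.Rodrigues(R)
    return cv2.projectPoints(np.array(P,float).reshape(-1,1,3),r,np.array(im["t"],float),K(im),np.array(im["dist"],float))[0][:,0]
def save(im,n): cv2.imwrite("pics/"+n,im["frame"][...,::-1])
E
python3 - <<'E'
from h import *
o=ctrl.get_obs(); print(o, ctrl.hold_point_z)
out=[]
for n in("top","scene"):
    im=ctrl.get_image(n); np.save(n+".npy",im,allow_pickle=True); out.append(im["frame"])
    X=cloud(im)
    for q in("jig","battery","spool","lens","cup","compact","clamp_arm","pull_rod"):
        for d in ctrl.find_in(n,q)[:4]:
            l,t,w,h=d["extent"]; x=X[int(t+h/2),int(l+w/2)]
            print(n,q,round(d["conf"],2),np.round(d["extent"]),np.round(x,3))
    save(im,n+"0.png")
E
```

```text
{'time_s': 0.0, 'joint_pos': array([-1.32379985,  0.38385602,  0.04385928,  1.5995784 , -0.01788773,
        1.16119774, -0.04988645]), 'joint_velocities': array([-3.33351262e-04, -1.23306509e-03, -1.24118034e-03,  3.72206847e-05,
       -9.09791277e-04,  4.66662721e-04,  7.97864859e-04]), 'joint_torque': array([ 2.15816899e-04, -4.33440006e+01,  1.02481004e+00, -2.49515730e+01,
        1.06808147e-02,  1.12663378e-02,  5.06569506e-07]), 'ee_pos': array([0.21940824, 0.61084641, 0.22987194]), 'orientation': array([[-9.41169555e-01,  3.37933905e-01, -7.38715316e-04],
       [ 3.37934672e-01,  9.41166137e-01, -2.54157048e-03],
       [-1.63628995e-04, -2.64168627e-03, -9.99996497e-01]]), 'force': array([0.62539932, 0.49899141, 0.06453658]), 'ft_torque': array([-0.02803647, -0.03488575, -0.02330283]), 'gripper_width': 0.08502640383090687} 0.0187
top jig 0.77 [214. 116.  79. 105.] [ 0.591 -0.031  0.117]
top battery 0.72 [168. 231.  13.  13.] [0.405 0.178 0.055]
top battery 0.71 [146. 254.  16.  13.] [0.341 0.236 0.055]
top spool 0.76 [313. 190.  24.  21.] [ 0.518 -0.238  0.035]
top lens 0
[... 328 characters left out ...]
 [ 0.654 -0.001  0.076]
scene battery 0.85 [371. 215.  14.  24.] [0.364 0.245 0.043]
scene battery 0.81 [336. 212.  19.  25.] [0.416 0.183 0.045]
scene battery 0.74 [350. 241.  17.  24.] [0.479 0.262 0.039]
scene spool 0.76 [205. 176.  19.  21.] [ 0.516 -0.237  0.018]
scene lens 0.62 [133. 153.  25.  34.] [ 0.663 -0.385  0.078]
scene cup 0.67 [145. 183.  23.  32.] [ 0.707 -0.255  0.055]
scene cup 0.49 [346. 244.  19.  21.] [0.479 0.255 0.032]
scene compact 0.8 [324. 308.  55.  44.] [0.666 0.364 0.042]
scene clamp_arm 0.95 [197. 173.  62.  62.] [ 0.633 -0.025  0.117]
scene clamp_arm 0.64 [323. 306.  58.  48.] [0.666 0.364 0.042]
scene pull_rod 0.52 [227. 169.  14.  11.] [ 0.407 -0.267  0.001]
```

```bash
python3 - <<'E'
from h import *
a=[np.load(n+".npy",allow_pickle=True).item() for n in("top","scene")]
t=a[0]["frame"][90:300,80:430]; s=a[1]["frame"][140:370,110:420]
cv2.imwrite("pics/a.png",np.vstack([cv2.resize(t,(500,300),interpolation=2)[...,::-1],cv2.resize(s,(500,300),interpolation=2)[...,::-1]]))
for im in a: print(im["t"],-np.array(im["R"]).T@im["t"],im["vertical_fov"])
E
```

```text
[-0.05156616  0.53736214  1.08727475] [ 0.47281037 -0.02672177  1.11772976] 53.22983382632971
[ 0.39483575 -0.11925118  1.27573821] [1.05965917 0.53049806 0.62715098] 57.63992743592105
```

View pics/a.png

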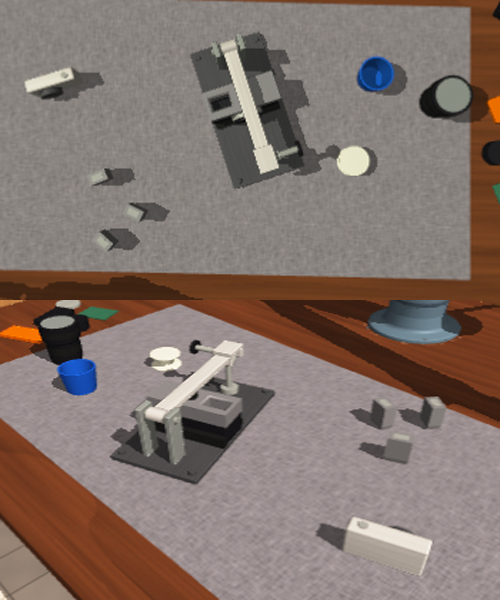

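The close crop shows the jig, with the ball end toward the robot and the rod to −y, and three grey look-alike blocks. The upper one in the top view, at about (0.48, 0.26), is farthest from the base. Next I fit the poses to the point clouds.

```bash
cat > fit.py <<'E'
from h import *
from scipy.optimize import least_squares
def sdf(p,lo,hi):
    c=(np.array(lo)+hi)/2; q=np.abs(p-c)-(np.array(hi)-lo)/2
    return np.linalg.norm(np.maximum(q,0),axis=1)+np.minimum(q.max(1),0)
def loc(p,s):
    c,n=np.cos(s[2]),np.sin(s[2]); d=p[:,:2]-s[:2]
    return np.c_[d@[c,n],d@[-n,c],p[:,2]]
def fit(P,boxes,s0,dz=True):
    f=lambda s:np.min([np.abs(sdf(loc(P,s)-[0,0,s[3]],*b)) for b in boxes],axis=0)
    r=least_squares(f,list(s0)+[0.],loss="cauchy",f_scale=0.002,x_scale=[.01,.01,.05,.002],diff_step=1e-4)
    return r.x,np.median(f(r.x)),len(P)
JIG=[((-.145,-.075,0),(.145,.075,.012)),((-.008,-.065,.02),(.048,.075,.087)),((-.11,-.013,.103),(.11,.013,.117))]
BAT=[((-.011,-.018,0),(.011,.018,.056))]
E
python3 - <<'E'
from fit import *
A=[np.load(n+".npy",allow_pickle=True).item() for n in("top","scene")]
C=[cloud(a).reshape(-1,3) for a in A]
C=[c[np.isfinite(c).all(1)] for c in C]
for nm,sets in(("top",C[:1]),("scene",C[1:]),("both",C)):
    P=np.vstack(sets)
    print(nm,"bench z",np.median(P[(P[:,2]<.02)&(P[:,0]>.35)&(P[:,0]<.8)&(abs(P[:,1])<.3)][:,2]))
    J=P[(np.hypot(P[:,0]-.62,P[:,1]+.03)<.17)&(P[:,2]>.006)]
    best=min((fit(J,JIG,(.62,-.03,y)) for y in(.1,.3,.5)),key=lambda r:r[1]); print("jig",np.round(best[0],4),best[1:])
    for c in((.479,.262),(.41,.183),(.345,.24)):
        B=P[(np.hypot(P[:,0]-c[0],P[:,1]-c[1])<.035)&(P[:,2]>.008)]
        r=sorted((fit(B,BAT,(*c,y)) for y in(-1.2,-.6,0,.6,1.2)),key=lambda r:r[1])
        for q in r[:2]: print(" bat",np.round(q[0],4),q[1:])
E
```

```text
top bench z -0.00017679897393171022
jig [ 6.101e-01 -3.110e-02  3.536e-01 -6.000e-04] (np.float64(0.0016540258905751136), 5133)
 bat [ 0.4673  0.2556  0.4059 -0.0008] (np.float64(0.0006978535821448913), 152)
 bat [ 0.4673  0.2556  0.4059 -0.0008] (np.float64(0.0006978549189018066), 152)
 bat [ 0.4003  0.1844 -0.4345 -0.    ] (np.float64(0.0005660244332450146), 149)
 bat [ 0.4003  0.1844  2.7092 -0.    ] (np.float64(0.0005663005040142891), 149)
 bat [ 3.435e-01  2.398e-01 -7.000e-01 -3.000e-04] (np.float64(0.0005814421057680247), 169)
 bat [ 3.435e-01  2.398e-01 -7.000e-01 -3.000e-04] (np.float64(0.0005814444603583363), 169)
scene bench z 0.00045385942114333964
jig [ 0.6152 -0.0318  0.3451 -0.    ] (np.float64(0.0011091211756786012), 5309)
 bat [4.700e-01 2.541e-01 4.232e-01 2.000e-04] (np.float64(0.0007007574847517186), 356)
 bat [4.6320e-01 2.5230e-01 1.9695e+00 4.0000e-04] (np.float64(0.001209218701370595), 356)
 bat [ 4.040e-01  1.821e-01 -4.433e-01  2.000e-04] (np.float64(0.0006649197866457554), 295)
 bat [ 4.040e-01  1.821e-01 -4.434e-01  2.000e-04] (np.float64(0.000664981191005
[... 176 characters left out ...]
789871651876), 287)
both bench z 0.00020017398505299067
jig [ 6.145e-01 -3.180e-02  3.421e-01 -3.000e-04] (np.float64(0.0014571629380293587), 10442)
 bat [ 4.693e-01  2.553e-01  4.185e-01 -1.000e-04] (np.float64(0.0009335553141832887), 508)
 bat [ 4.693e-01  2.553e-01  4.185e-01 -1.000e-04] (np.float64(0.0009349707356146415), 508)
 bat [ 4.037e-01  1.823e-01 -4.505e-01  1.000e-04] (np.float64(0.0007948202818791749), 444)
 bat [ 4.037e-01  1.823e-01 -4.505e-01  1.000e-04] (np.float64(0.0007948322147109958), 444)
 bat [ 3.452e-01  2.399e-01 -7.004e-01  2.000e-04] (np.float64(0.0008033375234751689), 456)
 bat [ 3.452e-01  2.399e-01 -7.004e-01  2.000e-04] (np.float64(0.0008033578942737291), 456)
```

```bash
cat > go.py <<'E'
import sys; from h import *
from scipy.spatial.transform import Rotation as Ro
def rel(pos,yaw,show=True):
    """tool down, tool y at world angle yaw (mod pi, nearest)"""
    o=ctrl.get_obs(); R=np.array(o["orientation"]); best=None
    for k in(0,np.pi):
        a=yaw+k; y=np.array([np.cos(a),np.sin(a),0]); z=np.array([0,0,-1.]); T=np.c_[np.cross(y,z),y,z]
        w=Ro.from_matrix(R.T@T).as_rotvec()
        if best is None or np.linalg.norm(w)<np.linalg.norm(best): best=w
    print("t",np.round(o["time_s"],2),"shift",np.round(R.T@(np.array(pos)-o["ee_pos"]),4),"rot",np.round(best,4),"at",np.round(o["ee_pos"],4),"q7",np.round(o["joint_pos"][[0,6]],2),"w",o["gripper_width"],"F",np.round(o["force"],1))
if __name__=="__main__": a=[float(v) for v in sys.argv[1:]]; rel(a[:3],a[3])
E
python3 go.py .469 .255 .2 .4185
```

```text
t 0.9 shift [-0.3552 -0.2515  0.0313] rot [-0.000e+00 -1.000e-04  8.075e-01] at [0.2197 0.6118 0.2313] q7 [-1.32 -0.05] w 0.08547318136864386 F [-0.2 -0.3 -0.2]
```

Call:
{"name": "jog_arm", "arguments": {"motion": "0.05 -0.355 -0.2515 0.031 0 0 0.8075;0.05 -0.355 -0.2515 0.031 0 0 0.8075;0.05 -0.355 -0.2515 0.031 0 0 0.8075;0.05 -0.355 -0.2515 0.031 0 0 0.8075;0.05 -0.355 -0.2515 0.031 0 0 0.8075", "newtons": 40}}

```text
time_s: 1.52
ee_pos: [0.3993, 0.3546, 0.2094]
orientation: [[-0.404, 0.915, 0.001], [0.915, 0.404, 0.001], [0.001, 0.001, -1.0]]
force: [0.7, 0.3, 0.5]
gripper_width: 0.0502
```

```bash
python3 go.py .469 .255 .2 .4185
```

```text
t 1.52 shift [-0.1193  0.0235  0.0093] rot [ 0.0011 -0.0006 -0.0024] at [0.3993 0.3546 0.2094] q7 [-1.08 -0.33] w 0.050174352299435676 F [0.7 0.3 0.5]
```

Call:
{"name": "jog_arm", "arguments": {"motion": "0.05 -0.119 0.0235 0.009 0 0 -0.002;0.05 -0.119 0.0235 0.009 0 0 -0.002;0.05 -0.119 0.0235 0.009 0 0 -0.002;0.05 -0.119 0.0235 0.009 0 0 -0.002"}}

```text
time_s: 2.02
ee_pos: [0.4679, 0.2574, 0.2002]
orientation: [[-0.408, 0.913, -0.0], [0.913, 0.408, 0.001], [0.001, 0.0, -1.0]]
force: [-0.3, 0.6, 0.5]
gripper_width: 0.05
```

```bash
python3 - <<'E'
from fit import *
im=ctrl.get_image("wrist"); save(im,"w1.png"); X=cloud(im).reshape(-1,3)
P=X[np.isfinite(X).all(1)]
B=P[(np.hypot(P[:,0]-.469,P[:,1]-.255)<.035)&(P[:,2]>.008)&(P[:,2]<.065)]
print(fit(B,BAT,(.469,.255,.42)), ctrl.get_obs()["ee_pos"])
print("bench",np.median(P[P[:,2]<.02][:,2]), "top",np.median(B[B[:,2]>.05],axis=0))
E
```

```text
(array([0.46903112, 0.25662764, 0.42018032, 0.00110582]), np.float64(0.0003279755791410627), 793) [0.46725664 0.25854809 0.20013066]
bench 0.001253026499911184 top [0.46828412 0.25793849 0.05705832]
```

View pics/w1.png

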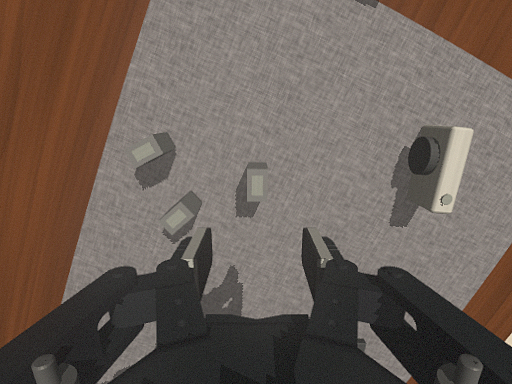

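The wrist view shows the target block at pixel (257,185) between the fingers, with the two decoys to its left. The wrist fit agrees with the others: (0.469, 0.2566), yaw 0.42.

```bash
python3 go.py .469 .2564 .034 .42;python3 go.py .469 .2564 .034 .42
```

```text
t 2.08 shift [-0.0028  0.0007  0.1661] rot [ 0.     -0.001   0.0025] at [0.4673 0.2585 0.2001] q7 [-0.92 -0.08] w 0.049760122344372534 F [ 0.3  0.2 -0.9]
t 2.08 shift [-0.0028  0.0007  0.1661] rot [ 0.     -0.001   0.0025] at [0.4673 0.2585 0.2001] q7 [-0.92 -0.08] w 0.049760122344372534 F [ 0.3  0.2 -0.9]
```

Call:
{"name": "jog_arm", "arguments": {"motion": "0.05 -0.0025 0.0005 0.06 0 0 0;0.05 -0.0025 0.0005 0.12 0 0 0;0.05 -0.0025 0.0005 0.166 0 0 0;0.05 -0.0025 0.0005 0.166 0 0 0;0.015 -0.0025 0.0005 0.166 0 0 0"}}

```text
time_s: 2.7
ee_pos: [0.4702, 0.257, 0.0355]
orientation: [[-0.41, 0.912, 0.002], [0.912, 0.41, 0.002], [0.001, 0.002, -1.0]]
force: [0.1, 0.0, 0.5]
gripper_width: 0.0332
```

Call:
{"name": "jog_arm", "arguments": {"motion": "0.015 0 0 0 0 0 0;0.015 0 0 0 0 0 0;0.015 0 0 0 0 0 0;0.015 0 0 0 0 0 0"}}

```text
time_s: 3.2
ee_pos: [0.4713, 0.2567, 0.0365]
orientation: [[-0.408, 0.913, 0.003], [0.913, 0.408, 0.004], [0.002, 0.005, -1.0]]
force: [-1.7, -0.2, 7.2]
gripper_width: 0.0212
```

Call:
{"name": "jog_arm", "arguments": {"motion": "0.015 0 0 -0.06 0 0 0;0.015 0 0 -0.12 0 0 0;0.015 0 0 -0.166 0 0 0;0.015 0 0 -0.166 0 0 0"}}

```text
time_s: 3.7
ee_pos: [0.4728, 0.2564, 0.2054]
orientation: [[-0.408, 0.913, 0.009], [0.913, 0.408, 0.007], [0.003, 0.011, -1.0]]
force: [0.2, 0.2, -1.0]
gripper_width: 0.0212
```

```bash
python3 go.py .6178 .0183 .2 .345
```

```text
t 3.7 shift [-0.2766  0.0353  0.005 ] rot [ 0.0107 -0.0034  0.0748] at [0.4728 0.2564 0.2054] q7 [-0.94 -0.07] w 0.021226770820147428 F [ 0.2  0.2 -1. ]
```

Call:
{"name": "jog_arm", "arguments": {"motion": "0.015 -0.34 0.035 -0.015 0.011 -0.003 0.075;0.015 -0.34 0.035 -0.015 0.011 -0.003 0.075;0.015 -0.34 0.035 -0.015 0.011 -0.003 0.075;0.015 -0.34 0.035 -0.015 0.011 -0.003 0.075;0.015 -0.34 0.035 -0.015 0.011 -0.003 0.075"}}

```text
time_s: 4.32
ee_pos: [0.6251, -0.0171, 0.2124]
orientation: [[-0.339, 0.941, -0.011], [0.941, 0.339, -0.007], [-0.002, -0.013, -1.0]]
force: [1.1, 0.3, -0.9]
gripper_width: 0.021
```

```bash
python3 go.py .645 -.057 .22 .345; cat > look.py <<'E'
import sys; from fit import *
n=sys.argv[1]; im=ctrl.get_image("wrist"); save(im,n+".png"); np.save(n+".npy",im,allow_pickle=True)
o=ctrl.get_obs(); print(np.round(o["ee_pos"],4),np.round(o["orientation"],3))
P=cloud(im).reshape(-1,3); P=P[np.isfinite(P).all(1)]
J=P[(np.hypot(P[:,0]-.62,P[:,1]+.03)<.17)&(P[:,2]>.006)&(P[:,2]<.125)]
s,m,k=fit(J,JIG,(.614,-.032,.345)); print("jig",np.round(s,4),m,k)
c,q=np.cos(s[2]),np.sin(s[2]); b=np.array([s[0]+c*.02-q*.046,s[1]+q*.02+c*.046]); print("bay",b)
v=proj(im,[[*b,.087]]+[[b[0]+c*x-q*y,b[1]+q*x+c*y,.087] for x,y in((-.0125,-.0195),(.0125,-.0195),(.0125,.0195),(-.0125,.0195))])
f=im["frame"][...,::-1].copy()
for p in v: cv2.circle(f,tuple(int(round(t)) for t in p),1,(0,0,255),-1)
cv2.imwrite("pics/"+n+"m.png",f); print(np.round(v))
E
python3 look.py w2
```

```text
t 4.32 shift [-0.0443  0.0051 -0.0075] rot [-0.0129  0.0025  0.0007] at [ 0.6251 -0.0171  0.2124] q7 [-0.49  0.49] w 0.021047338157733787 F [ 1.1  0.3 -0.9]
[ 0.6285 -0.03    0.2137] [[-0.327  0.945 -0.005]
 [ 0.945  0.327 -0.017]
 [-0.014 -0.01  -1.   ]]
jig [ 0.6113 -0.0301  0.3469  0.0011] 0.0006640786604509147 25677
bay [0.61444859 0.01994966]
[[261. 149.]
 [248. 169.]
 [273. 169.]
 [274. 128.]
 [248. 128.]]
```

View pics/w2m.png

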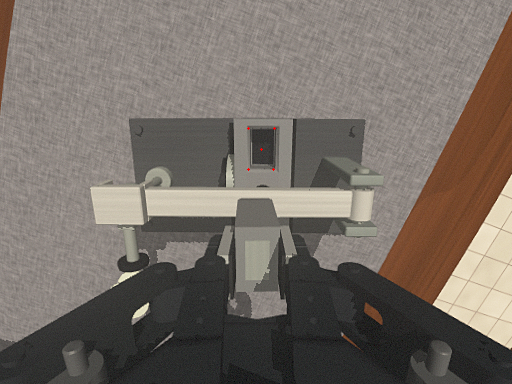

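The red marks fall on the bay's mouth at (261,149), and the block sits in the fingers at (257,250). The arm was still moving, so I'll settle it and measure again.

Call:
{"name": "jog_arm", "arguments": {"motion": "0.015 0 0 0 0 0 0;0.015 0 0 0 0 0 0;0.015 0 0 0 0 0 0"}}

```text
time_s: 4.75
ee_pos: [0.6246, -0.0128, 0.2129]
orientation: [[-0.342, 0.94, -0.011], [0.94, 0.342, -0.006], [-0.002, -0.012, -1.0]]
force: [0.1, -0.1, -2.1]
gripper_width: 0.0211
```

```bash
python3 look.py w3; python3 - <<'E'
from fit import *
im=np.load("w3.npy",allow_pickle=True).item(); o=ctrl.get_obs(); R=np.array(o["orientation"]); p=np.array(o["ee_pos"])
P=cloud(im).reshape(-1,3); P=P[np.isfinite(P).all(1)]; L=(P-p)@R
B=L[(abs(L[:,0])<.03)&(abs(L[:,1])<.0095)&(L[:,2]>-.04)&(L[:,2]<.045)]
print(len(B)); 
for k in np.arange(-.03,.045,.005):
    s=B[(B[:,2]>k)&(B[:,2]<k+.005)]
    if len(s): print(round(k,3),len(s),np.round(np.percentile(s,[5,50,95],axis=0)[:,0],4))
t=B[B[:,2]<np.percentile(B[:,2],5)+.004]; print("top",np.round(t.min(0),4),np.round(t.max(0),4))
E
```

```text
[ 0.6248 -0.0131  0.2132] [[-0.342  0.94  -0.01 ]
 [ 0.94   0.342 -0.006]
 [-0.002 -0.012 -1.   ]]
jig [ 0.6115 -0.0301  0.3472  0.0011] 0.0006645753153433822 25090
bay [0.61465796 0.01998778]
[[260. 153.]
 [247. 173.]
 [272. 173.]
 [273. 133.]
 [247. 133.]]
3460
-0.025 1918 [-0.0156  0.0011  0.0171]
-0.02 721 [-0.0157  0.0078  0.0188]
-0.015 133 [0.0182 0.0186 0.019 ]
-0.01 123 [0.0182 0.0186 0.019 ]
-0.005 106 [0.0182 0.0186 0.019 ]
0.0 99 [0.0182 0.0186 0.0189]
0.005 91 [0.0183 0.0186 0.0189]
0.01 86 [0.0184 0.0186 0.0189]
0.015 73 [0.0184 0.0186 0.0189]
0.02 72 [0.0182 0.0186 0.0189]
0.025 28 [0.0178 0.0181 0.0186]
0.03 10 [0.0175 0.0176 0.0177]
top [-0.0184 -0.0095 -0.0226] [ 0.0191  0.0095 -0.0173]
```

```bash
python3 - <<'E'
from fit import *
im=np.load("w3.npy",allow_pickle=True).item(); o=ctrl.get_obs(); R=np.array(o["orientation"]); p=np.array(o["ee_pos"])
P=cloud(im).reshape(-1,3); P=P[np.isfinite(P).all(1)]; L=(P-p)@R
for k in(.002,.007,.012,.017,.022,.027,.031):
    s=L[(abs(L[:,0]-.018)<.003)&(abs(L[:,1])<.02)&(L[:,2]>k)&(L[:,2]<k+.005)]; print(k,len(s),np.round([s[:,1].min(),s[:,1].max()],4))
for z in(.17,): 
    from go import rel
    rel([.6147-0*.0006,.0200,z],.347)
E
```

```text
0.002 109 [-0.0117  0.0099]
0.007 100 [-0.0116  0.0102]
0.012 96 [-0.012   0.0099]
0.017 85 [-0.0123  0.0096]
0.022 61 [-0.0118  0.0092]
0.027 31 [-0.0116  0.0081]
0.031 1 [-0.0077 -0.0077]
t 4.8 shift [0.0346 0.0023 0.0431] rot [-0.0116  0.0021  0.002 ] at [ 0.6248 -0.0131  0.2132] q7 [-0.49  0.48] w 0.020970819309071572 F [ 0.4 -0.1 -0.2]
```

Call:
{"name": "jog_arm", "arguments": {"motion": "0.015 0.034 0.0033 0.043 -0.0116 0.002 0.002;0.015 0.034 0.0033 0.043 -0.0116 0.002 0.002;0.015 0.034 0.0033 0.043 -0.0116 0.002 0.002;0.015 0.034 0.0033 0.043 -0.0116 0.002 0.002;0.015 0.034 0.0033 0.043 -0.0116 0.002 0.002"}}

```text
time_s: 5.42
ee_pos: [0.6176, 0.0163, 0.1718]
orientation: [[-0.336, 0.942, 0.003], [0.942, 0.336, -0.001], [-0.002, 0.003, -1.0]]
force: [0.0, -0.3, -1.2]
gripper_width: 0.021
```

```bash
python3 look.py w4; python3 - <<'E'
from fit import *
from go import rel
im=np.load("w4.npy",allow_pickle=True).item(); o=ctrl.get_obs(); R=np.array(o["orientation"]); p=np.array(o["ee_pos"])
P=cloud(im).reshape(-1,3); P=P[np.isfinite(P).all(1)]; L=(P-p)@R
s=L[(abs(L[:,0]-.018)<.003)&(abs(L[:,1])<.02)&(L[:,2]>.004)&(L[:,2]<.022)]; print(np.median(s[:,0]),np.round([s[:,1].min(),s[:,1].max()],4))
rel([.6147,.02,.1],.347)
E
```

```text
[0.6174 0.0164 0.1716] [[-0.336  0.942  0.003]
 [ 0.942  0.336 -0.001]
 [-0.002  0.002 -1.   ]]
jig [ 0.6105 -0.0301  0.346   0.0011] 0.0006306609804127856 26189
bay [0.61368414 0.01991347]
[[253. 194.]
 [239. 215.]
 [268. 215.]
 [268. 171.]
 [238. 172.]]
0.01810258211532389 [-0.0119  0.0102]
t 5.48 shift [ 0.0044 -0.0015  0.0716] rot [ 0.0024  0.0021 -0.0046] at [0.6174 0.0164 0.1716] q7 [-0.53  0.45] w 0.02108998465207511 F [-0.1 -0.7 -1.8]
```

View pics/w4m.png

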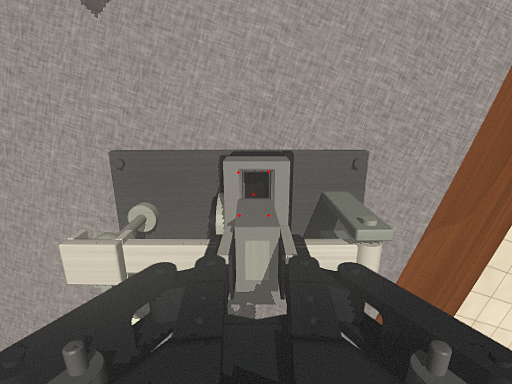

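```bash
python3 - <<'E'
from fit import *
for n,s in(("w3",(.6115,-.0301,.3472)),("w4",(.6105,-.0301,.346))):
    im=np.load(n+".npy",allow_pickle=True).item(); X=cloud(im); 
    P=X.reshape(-1,3); P=P[np.isfinite(P).all(1)]; l=loc(P,s); l=l[(l[:,2]>.0865)&(l[:,2]<.0895)]
    print(n)
    for y in(.040,.046,.052,.058,.0625,.067,.07,.073):
        q=np.sort(l[abs(l[:,1]-y)<.0015][:,0]); q=q[(q>-.015)&(q<.055)]
        if len(q)<3: continue
        g=np.diff(q); i=g.argmax(); print(y,"outer",np.round(q[[0,-1]],4),"gap",np.round(q[i:i+2],4), "mid",round(q[i:i+2].mean(),4))
    for x in(.015,.02,.025):
        q=np.sort(l[abs(l[:,0]-x)<.0015][:,1]); q=q[(q>.02)]; g=np.diff(q); i=g.argmax(); print("x",x,"ymax",round(q[-1],4),"gap",np.round(q[i:i+2],4))
E
```

```text
w3
0.04 outer [-0.0064  0.0496] gap [0.0074 0.0349] mid 0.0212
0.046 outer [-0.0063  0.0494] gap [0.0084 0.0348] mid 0.0216
0.052 outer [-0.0062  0.0491] gap [0.0084 0.0357] mid 0.0221
0.058 outer [-0.0061  0.0489] gap [0.0076 0.0355] mid 0.0216
0.0625 outer [-0.0059  0.0488] gap [0.0075 0.0345] mid 0.021
0.067 outer [-0.0059  0.0497] gap [0.0086 0.0095] mid 0.009
0.07 outer [-0.0058  0.0496] gap [0.0048 0.0058] mid 0.0053
0.073 outer [-0.0056  0.0495] gap [0.0475 0.0485] mid 0.048
x 0.015 ymax 0.074 gap [0.0256 0.0655]
x 0.02 ymax 0.074 gap [0.0254 0.0665]
x 0.025 ymax 0.074 gap [0.0255 0.0665]
w4
0.04 outer [-0.0056  0.0501] gap [0.0058 0.0361] mid 0.021
0.046 outer [-0.0052  0.05  ] gap [0.0085 0.0361] mid 0.0223
0.052 outer [-0.005   0.0496] gap [0.0086 0.036 ] mid 0.0223
0.058 outer [-0.0056  0.0504] gap [0.0088 0.0367] mid 0.0227
0.0625 outer [-0.0055  0.0502] gap [0.008  0.0359] mid 0.022
0.067 outer [-0.0053  0.0502] gap [0.0165 0.0182] mid 0.0173
0.07 outer [-0.0053  0.0501] gap [0.0332 0.0341] mid 0.0337
0.073 outer [-0.0051  0.05  ] gap [0.0007 0.0016] mid 0.0012
x 0.015 ymax 0.0747 gap [0.0676 0.0685]
x 0.02 ymax 0.0746 gap [0.0729 0.0737]
x 0.025 ymax 0.0746 gap [0.0667 0.0676]
```

Call:
{"name": "jog_arm", "arguments": {"motion": "0.015 0.0042 0.001 0.02 0.0024 0.002 -0.004;0.015 0.0042 0.001 0.045 0.0024 0.002 -0.004;0.015 0.0042 0.001 0.045 0.0024 0.002 -0.004;0.015 0.0042 0.001 0.045 0.0024 0.002 -0.004"}}

```text
time_s: 5.98
ee_pos: [0.6161, 0.0214, 0.1254]
orientation: [[-0.341, 0.94, -0.003], [0.94, 0.341, -0.0], [0.001, -0.003, -1.0]]
force: [-0.2, 0.4, -1.2]
gripper_width: 0.0214
```

```bash
python3 go.py .617 .0207 .095 .347
```

```text
t 5.98 shift [-0.001   0.0007  0.0304] rot [-0.0026 -0.0005  0.0005] at [0.6161 0.0214 0.1254] q7 [-0.51  0.47] w 0.021394177523149857 F [-0.2  0.4 -1.2]
```

Call:
{"name": "jog_arm", "arguments": {"motion": "0.015 -0.001 0.0007 0.006 -0.002 0 0;0.015 -0.001 0.0007 0.012 -0.002 0 0;0.015 -0.001 0.0007 0.012 -0.002 0 0"}}

```text
time_s: 6.35
ee_pos: [0.6166, 0.0208, 0.113]
orientation: [[-0.34, 0.94, -0.001], [0.94, 0.34, 0.001], [0.001, -0.001, -1.0]]
force: [0.4, 1.1, -1.1]
gripper_width: 0.0212
```

```bash
python3 go.py .617 .0207 .095 .347
```

```text
t 6.35 shift [-0.0002  0.0003  0.018 ] rot [-0.0009 -0.001   0.0004] at [0.6166 0.0208 0.113 ] q7 [-0.5   0.48] w 0.021182304029846392 F [ 0.4  1.1 -1.1]
```

Call:
{"name": "jog_arm", "arguments": {"motion": "0.015 0 0 0.008 0 0 0;0.015 0 0 0.016 0 0 0;0.015 0 0 0.0185 0 0 0;0.015 0 0 0.0185 0 0 0"}}

```text
time_s: 6.85
ee_pos: [0.6168, 0.0206, 0.0974]
orientation: [[-0.34, 0.94, -0.002], [0.94, 0.34, 0.002], [0.003, -0.001, -1.0]]
force: [-5.9, 0.7, 13.6]
gripper_width: 0.0212
```

```bash
python3 go.py .617 .0207 .095 .347
```

```text
t 6.85 shift [0.     0.0002 0.0024] rot [-0.0013 -0.0025  0.0002] at [0.6168 0.0206 0.0974] q7 [-0.5   0.49] w 0.02118618533294241 F [-5.9  0.7 13.6]
```

Call:
{"name": "jog_arm", "arguments": {"motion": "0.045 0 0 0 0 0 0;0.045 0 0 0 0 0 0;0.045 0 0 -0.04 0 0 0;0.045 0 0 -0.08 0 0 0;0.045 0 0 -0.08 0 0 0"}}

```text
time_s: 7.48
ee_pos: [0.6203, 0.0207, 0.1788]
orientation: [[-0.34, 0.94, 0.008], [0.94, 0.34, 0.002], [-0.001, 0.008, -1.0]]
force: [0.7, 0.4, -0.2]
gripper_width: 0.0446
```

Call:
{"name": "jog_arm", "arguments": {"motion": "0 0 0 0 0 0 0;0 0 0 0 0 0 0;0 0 0 0 0 0 0"}}

```text
time_s: 7.85
ee_pos: [0.6162, 0.0208, 0.1736]
orientation: [[-0.341, 0.94, -0.003], [0.94, 0.341, 0.0], [0.001, -0.002, -1.0]]
force: [0.3, -0.3, -0.5]
gripper_width: 0.0
```

```bash
python3 go.py .616 .0206 .12 .347; python3 - <<'E'
from fit import *
im=ctrl.get_image("wrist"); save(im,"w5.png"); X=cloud(im); s=(.6125,-.0295,.3465)
P=X.reshape(-1,3); P=P[np.isfinite(P).all(1)]; l=loc(P,s)
q=l[(abs(l[:,0]-.02)<.02)&(l[:,1]>.02)&(l[:,1]<.072)&(l[:,2]>.1)&(l[:,2]<.15)]
t=q[q[:,2]>np.percentile(q[:,2],50)-.003]; print(len(t),np.median(t,0),np.percentile(t,[3,97],axis=0))
f=l[(abs(l[:,0]-.02)<.025)&(l[:,1]>.066)&(l[:,1]<.073)&(l[:,2]>.08)]; print("face",np.median(f[:,2]))
a=l[(abs(l[:,0]+.05)<.02)&(abs(l[:,1])<.01)&(l[:,2]>.1)]; print("arm top",np.median(a[:,2]))
E
```

```text
t 7.85 shift [-0.0002 -0.0002  0.0536] rot [-0.0023 -0.0009  0.0007] at [0.6162 0.0208 0.1736] q7 [-0.53  0.44] w 1.736073490619859e-05 F [ 0.3 -0.3 -0.5]
1115 [0.02089895 0.04995091 0.11814346] [[0.01020977 0.03490144 0.11670882]
 [0.03095121 0.06380249 0.11944227]]
face 0.27302625466686603
arm top 0.1180415564979646
```

View pics/w5.png

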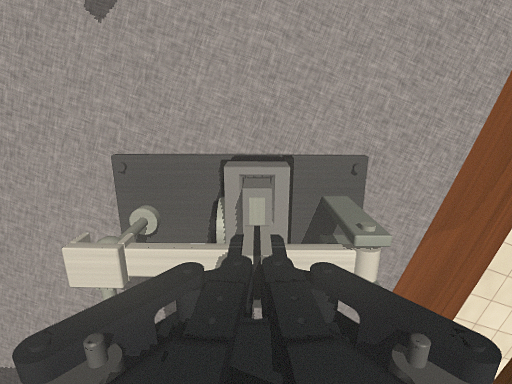

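The block is seated at (258,205). Its top reads the same height as the arm's top, 0.118, and both should be 0.117. I'll give it one light confirming press with shut fingers.

Call:
{"name": "jog_arm", "arguments": {"motion": "0 0 0 0.03 0 0 0;0 0 0 0.052 0 0 0;0 0 0 0.058 0 0 0;0 0 0 0.058 0 0 0"}}

```text
time_s: 8.4
ee_pos: [0.6177, 0.0213, 0.1178]
orientation: [[-0.341, 0.94, 0.0], [0.94, 0.341, 0.001], [0.001, 0.001, -1.0]]
force: [-1.2, 0.6, 2.7]
gripper_width: 0.0002
```

Call:
{"name": "jog_arm", "arguments": {"motion": "0 0 0 -0.04 0 0 0;0 0 0 -0.09 0 0 0;0.05 0 0 -0.1 0 0 0;0.05 0 0 -0.1 0 0 0"}}

```text
time_s: 8.9
ee_pos: [0.6176, 0.0207, 0.2178]
orientation: [[-0.341, 0.94, 0.002], [0.94, 0.341, 0.001], [0.0, 0.002, -1.0]]
force: [-0.5, 0.1, -0.5]
gripper_width: 0.0359
```

```bash
python3 - <<'E'
from go import rel
import numpy as np
s=(.6125,-.0295,.3465);c,q=np.cos(s[2]),np.sin(s[2])
r=lambda x,y:(s[0]+c*x-q*y,s[1]+q*x+c*y)
print(r(-.11,-.044)); rel([*r(-.11,-.044),.22],.3465)
rel([*r(-.11,-.12),.22],.3465)
E
```

```text
(np.float64(0.5239803671169199), np.float64(-0.10824182239600952))
t 8.9 shift [-0.0894 -0.132  -0.0025] rot [ 0.002  -0.0005  0.001 ] at [0.6176 0.0207 0.2178] q7 [-0.55  0.42] w 0.03585382476534284 F [-0.5  0.1 -0.5]
t 8.9 shift [-0.1654 -0.132  -0.0025] rot [ 0.002  -0.0005  0.001 ] at [0.6176 0.0207 0.2178] q7 [-0.55  0.42] w 0.03585382476534284 F [-0.5  0.1 -0.5]
```

Call:
{"name": "jog_arm", "arguments": {"motion": "0.05 -0.089 -0.132 -0.002 0.002 0 0.001;0.05 -0.089 -0.132 -0.002 0.002 0 0.001;0.05 -0.089 -0.132 -0.002 0.002 0 0.001;0.05 -0.089 -0.132 -0.002 0.002 0 0.001;0.05 -0.089 -0.132 -0.002 0.002 0 0.001"}}

```text
time_s: 9.52
ee_pos: [0.5229, -0.1067, 0.2177]
orientation: [[-0.341, 0.94, -0.004], [0.94, 0.341, 0.001], [0.002, -0.003, -1.0]]
force: [-0.3, -0.1, 1.2]
gripper_width: 0.0503
```

```bash
python3 - <<'E'
from fit import *
from go import rel
im=ctrl.get_image("wrist"); s=(.6125,-.0295,.3465); P=cloud(im).reshape(-1,3); P=P[np.isfinite(P).all(1)]; l=loc(P,s)
R=l[(abs(l[:,0]+.11)<.03)&(l[:,1]<-.025)&(l[:,1]>-.08)&(l[:,2]>.085)&(l[:,2]<.14)]
for y in np.arange(-.076,-.024,.004):
    q=R[abs(R[:,1]-y)<.002]
    if len(q): print(round(y,3),len(q),"x",np.round([q[:,0].min(),q[:,0].max()],4),"ztop",round(q[:,2].max(),4))
q=l[(abs(l[:,0]-.02)<.012)&(abs(l[:,1]-.046)<.02)&(l[:,2]>.1)&(l[:,2]<.15)]; print("bat",len(q),np.median(q,0) if len(q) else 0)
v=proj(im,[[.524,-.1082,.11]]); f=im["frame"].copy(); cv2.circle(f,tuple(int(t) for t in v[0]),2,(255,0,0),-1); cv2.imwrite("pics/w6.png",f[...,::-1])
rel([.524,-.1082,.12],.3465)
E
```

```text
-0.068 30 x [-0.1235 -0.0959] ztop 0.1262
-0.064 131 x [-0.1246 -0.0959] ztop 0.1268
-0.06 239 x [-0.1247 -0.0958] ztop 0.1266
-0.056 52 x [-0.116  -0.1045] ztop 0.1181
-0.052 53 x [-0.116  -0.1046] ztop 0.1177
-0.048 51 x [-0.116  -0.1046] ztop 0.1176
-0.044 55 x [-0.1159 -0.1046] ztop 0.1177
-0.04 55 x [-0.1159 -0.1046] ztop 0.1181
-0.036 54 x [-0.1159 -0.1047] ztop 0.1182
-0.032 54 x [-0.1159 -0.1047] ztop 0.1177
-0.028 49 x [-0.1159 -0.1048] ztop 0.1186
bat 1532 [0.01646732 0.0460505  0.11800694]
t 9.57 shift [-0.0023  0.0001  0.0979] rot [-0.0032 -0.0015  0.0024] at [ 0.5235 -0.1061  0.2179] q7 [-0.44  0.6 ] w 0.04999881417354803 F [-0.4  1.  -0.1]
```

View pics/w6.png

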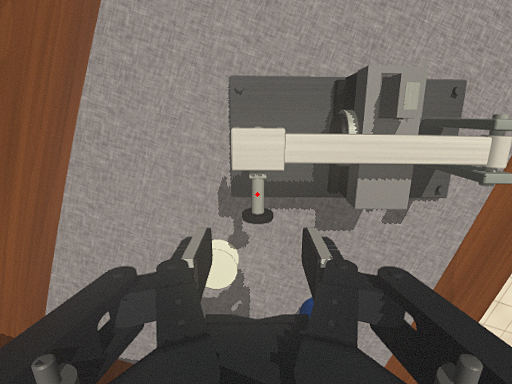

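The red mark is on the rod at (257,194), and the spool sits clear at lower left. The measured rod matches the frame, so I descend and pinch.

Call:
{"name": "jog_arm", "arguments": {"motion": "0.05 -0.002 0 0.05 -0.002 -0.001 0.002;0.05 -0.002 0 0.1 -0.002 -0.001 0.002;0.05 -0.002 0 0.128 -0.002 -0.001 0.002;0.05 -0.002 0 0.128 -0.002 -0.001 0.002;0.05 -0.002 0 0.128 -0.002 -0.001 0.002"}}

```text
time_s: 10.2
ee_pos: [0.5252, -0.1091, 0.0917]
orientation: [[-0.339, 0.941, 0.002], [0.941, 0.339, -0.001], [-0.001, 0.002, -1.0]]
force: [-0.5, -0.4, 0.7]
gripper_width: 0.0499
```

Call:
{"name": "jog_arm", "arguments": {"motion": "0.004 0 0 0 0 0 0;0.004 0 0 0 0 0 0;0.004 0 0 0 0 0 0;0.004 0 0 0 0 0 0;0.004 0 0 0 0 0 0", "newtons": 90}}

```text
time_s: 10.82
ee_pos: [0.5246, -0.1099, 0.0923]
orientation: [[-0.338, 0.941, 0.002], [0.941, 0.338, 0.0], [-0.0, 0.002, -1.0]]
force: [-1.5, 0.3, 5.6]
gripper_width: 0.009
```

Call:
{"name": "jog_arm", "arguments": {"motion": "0.004 -0.005 0 0 0 0 0;0.004 -0.01 0 0 0 0 0;0.004 -0.014 0 0 0 0 0;0.004 -0.014 0 0 0 0 0;0.004 -0.014 0 0 0 0 0"}}

```text
time_s: 11.45
ee_pos: [0.5281, -0.1196, 0.0922]
orientation: [[-0.339, 0.941, -0.002], [0.941, 0.339, 0.006], [0.006, 0.0, -1.0]]
force: [-4.9, 5.5, 10.7]
gripper_width: 0.0086
```

```bash
python3 go.py .524 -.1082 .12 .3465; python3 - <<'E'
from fit import *
s=(.6125,-.0295,.3465)
for n in("wrist","top"):
    im=ctrl.get_image(n); save(im,n+"7.png"); P=cloud(im).reshape(-1,3); P=P[np.isfinite(P).all(1)]; l=loc(P,s)
    D=l[(abs(l[:,0]+.11)<.02)&(l[:,1]<-.05)&(l[:,1]>-.1)&(l[:,2]>.11)&(l[:,2]<.13)]
    if len(D): print(n,len(D),"disc y",np.percentile(D[:,1],[1,50,99]).round(4))
    if n=="wrist": cv2.imwrite("pics/w7.png",im["frame"][...,::-1])
E
```

```text
t 11.45 shift [ 0.0122  0.     -0.0277] rot [ 0.0001 -0.006  -0.0008] at [ 0.5281 -0.1196  0.0922] q7 [-0.34  0.75] w 0.008636626655828358 F [-4.9  5.5 10.7]
wrist 1402 disc y [-0.0773 -0.0676 -0.0504]
```

View pics/w7.png

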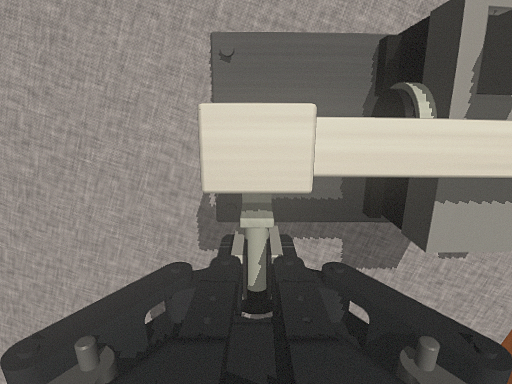

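The wrist picture shows the rod pinched at about (257,260), with a step of the latch bolt drawn out of the head. TCP travel is about 10 mm, only just past the 9 mm release, so I pull a little further before lifting.

Call:
{"name": "jog_arm", "arguments": {"motion": "0.004 -0.003 0 0 0 0 0;0.004 -0.005 0 0 0 0 0;0.004 -0.005 0 0 0 0 0;0.004 -0.005 0 0 0 0 0"}}

```text
time_s: 12.05
ee_pos: [0.5295, -0.1233, 0.0921]
orientation: [[-0.339, 0.941, -0.003], [0.941, 0.339, 0.007], [0.008, -0.0, -1.0]]
force: [-5.5, 7.4, 12.0]
gripper_width: 0.009
```

```bash
python3 go.py .524 -.1082 .12 .3465; python3 - <<'E'
from fit import *
s=(.6125,-.0295,.3465)
im=ctrl.get_image("wrist"); P=cloud(im).reshape(-1,3); P=P[np.isfinite(P).all(1)]; l=loc(P,s)
D=l[(abs(l[:,0]+.11)<.016)&(l[:,1]<-.05)&(l[:,1]>-.1)&(l[:,2]>.122)&(l[:,2]<.129)]
print(len(D),"disc y",np.percentile(D[:,1],[1,50,99]).round(4))
E
```

```text
t 12.05 shift [ 0.0163 -0.     -0.0277] rot [-0.0004 -0.0076 -0.0002] at [ 0.5295 -0.1233  0.0921] q7 [-0.33  0.76] w 0.008963270455043266 F [-5.5  7.4 12. ]
485 disc y [-0.0816 -0.0771 -0.0512]
```

Call:
{"name": "jog_arm", "arguments": {"motion": "0.004 0 0.0003 -0.011 0 0 0;0.004 0 0.0011 -0.022 0 0 0;0.004 0 0.0025 -0.033 0 0 0;0.004 0 0.0044 -0.0437 0 0 0;0.004 0 0.0044 -0.0437 0 0 0"}}

```text
time_s: 12.72
ee_pos: [0.5323, -0.1207, 0.1338]
orientation: [[-0.34, 0.94, -0.005], [0.94, 0.34, 0.007], [0.009, -0.002, -1.0]]
force: [-3.0, 6.8, -0.3]
gripper_width: 0.0094
```

```bash
python3 go.py .524 -.1082 .12 .3465
```

```text
t 12.72 shift [ 0.0145 -0.0035  0.0139] rot [-0.0023 -0.0087  0.0003] at [ 0.5323 -0.1207  0.1338] q7 [-0.37  0.72] w 0.00943521860076496 F [-3.   6.8 -0.3]
```

Call:
{"name": "jog_arm", "arguments": {"motion": "0.004 0 0.0025 -0.011 0 0 0;0.004 0 0.0055 -0.022 0 0 0;0.004 0 0.0095 -0.033 0 0 0;0.004 0 0.013 -0.043 0 0 0;0.004 0 0.0195 -0.057 0 0 0"}}

```text
time_s: 13.35
ee_pos: [0.5485, -0.1142, 0.1892]
orientation: [[-0.34, 0.94, -0.011], [0.94, 0.34, 0.007], [0.01, -0.008, -1.0]]
force: [-4.3, 6.8, -1.5]
gripper_width: 0.0087
```

Call:
{"name": "jog_arm", "arguments": {"motion": "0.004 0 0 0 0 0 0;0.004 0 0 0 0 0 0;0.004 0 0 0 0 0 0;0.004 0 0 0 0 0 0"}}

```text
time_s: 13.85
ee_pos: [0.5488, -0.1145, 0.1895]
orientation: [[-0.34, 0.94, -0.009], [0.94, 0.34, 0.007], [0.01, -0.006, -1.0]]
force: [-5.4, 7.0, -0.2]
gripper_width: 0.009
```

```bash
python3 go.py .524 -.1082 .12 .3465; python3 - <<'E'
from fit import *
s=(.6125,-.0295,.3465); F=[]
for n in("top","scene","wrist"):
    im=ctrl.get_image(n); F.append(im["frame"]); P=cloud(im).reshape(-1,3); P=P[np.isfinite(P).all(1)]; l=loc(P,s)
    a=l[(l[:,0]>-.06)&(l[:,0]<.085)&(abs(l[:,1])<.01)&(l[:,2]>.12)&(l[:,2]<.3)]
    if len(a)>20: k=np.polyfit(a[:,0],a[:,2],1); print(n,len(a),"arm angle",np.arctan(-k[0]))
    q=l[(abs(l[:,0]-.02)<.009)&(abs(l[:,1]-.046)<.016)&(l[:,2]>.1)&(l[:,2]<.13)]; print(" bat top",len(q),np.median(q,0) if len(q) else 0)
cv2.imwrite("pics/end.png",np.vstack([cv2.resize(f,(400,300)) for f in (F[1][130:300,110:337],F[2])])[...,::-1])
E
```

```text
t 13.85 shift [ 0.0136 -0.0207  0.0698] rot [-0.0064 -0.0102  0.0001] at [ 0.5488 -0.1145  0.1895] q7 [-0.4   0.66] w 0.009041557725400218 F [-5.4  7.  -0.2]
top 426 arm angle 0.44255102125816614
 bat top 81 [0.01989733 0.04543563 0.11641906]
scene 539 arm angle 0.4491090256099636
 bat top 74 [0.01996142 0.05007626 0.11658257]
wrist 5934 arm angle 0.4429145751694191
 bat top 1101 [0.0198179  0.04628467 0.11829333]
```

View pics/end.png

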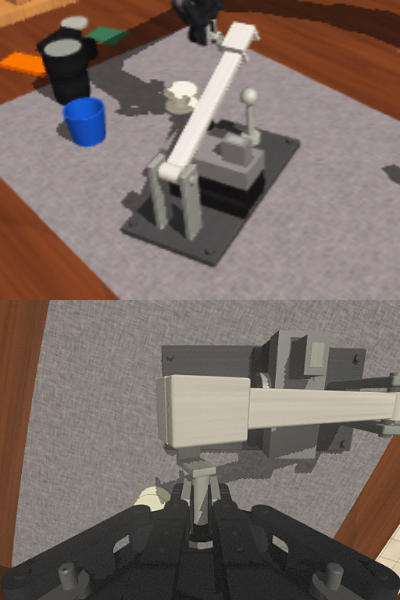

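The pictures show the arm raised off the ball and held by the rod. The battery is seated in the bay, and the cup, lens and spool are where they were. The arm reads 0.44 rad in all three cameras, so I hand in.

```bash
python3 -c "
from bench import ctrl; print(ctrl.hand_in()); o=ctrl.get_obs(); print(o['time_s'],o['ee_pos'],o['gripper_width'])"
```

```text
the job is handed in; nothing more can be done
None
the job is handed in; nothing more can be done
```

I carried out the whole job and handed it in at about 14 s of the 58 s allowed, with the gripper still holding the arm up; no verdict was reported.

**Battery:** I took the block farthest from the robot's base and pushed it into the bay. I let go and pressed its top lightly with shut fingers, which met resistance at 0.118 m. Its top now reads 0.1164–0.118 m across the three cameras, where 0.117 m is home. It sits at (20, 46) mm in the jig's frame in the top and wrist views.

**Latch and arm:** I pinched the pull rod from above and drew the latch out about 13–14 mm. I then lifted the arm along its arc. It reads 0.443–0.449 rad in all three cameras, inside the 0.36–0.60 band, and the rod is still gripped and steady.

**Checks that disagreed or were not made:**
- The gripper read about 9 mm on the 12 mm rod, but the grip held throughout.
- The scene camera put the battery's centre about 4 mm off along the jig's y, from only 74 points of a partly hidden top.
- The lens, cup and spool stood upright in the last picture, but I did not re-measure them. The compact was not in that picture.

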